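Restock the tray stack in reverse order

ROBOT

A 7-joint arm with a two-finger parallel gripper is mounted at the origin on the work surface. World frame = base frame: x ahead of the robot, y to its left, z up, the work surface at z = 0. Lengths are in m, angles in rad, forces in N, time in s.
With the tool pointing down it reaches from about 0.425 to 0.875 m from the base axis. Payload 4.7 kg.
Tool frame: the origin (TCP) lies at the very end of the fingers, on their centre line; the grasp point (between the pads) lies 19 mm behind it; z points along the fingers, y is the line along which they close (so a half turn about z gives the same grasp; the last joint's range is limited). The gripper opens to 87 mm and grips with 3 to 60 N. Pads are 19 mm wide; open, the fingers measure 117 mm over their backs; the gripper's body (75 mm by 190 mm) begins 51 mm behind the grasp point.
Start: joints at [-1.245, 0.321, -0.07, 1.45, 0.023, 1.371, -0.057], TCP at [0.199, 0.619, 0.223] pointing down, gripper open.
Joint ranges: [-2.86, 2.86], [-0.3, 2.09], [-1.38, 1.24], [0.06, 2.45], [-1.56, 4.7], [0.09, 2.05], [-2.69, 2.69]. Speed limits (rad/s): [2.57, 2.57, 3.14, 3.14, 3.14, 3.14, 3.14].

INTERFACE

Orientations are given as a rotation vector (axis times angle).
In Python, from bench import ctrl, imaging, ticket gives the robot as it stands.
- The arm moves only by the tool jog_arm, never from a script. Its argument "rows" is text: rows parted by semicolons, each of 7 numbers parted by spaces: the shift along the tool's x, y, z in cm, then the turn, a rotation vector about the tool's x, y, z in rad, then the closure, from -1 (fully open) to 1 (shut), so that 0 is half open. A call has 1 to 5 rows; each row shifts and turns the commanded pose from where the row before left it, along the tool's axes as they then stand; what a row does not reach is not made up. A row lasts 1/8 s, in which the tool goes at most 62.5 mm and 10.7 degrees, less where a joint would pass 70% of its speed; a pose out of reach is approached as far as the arm can. A call with a gripper value outside its range is refused whole. The fingers move at their own pace and stop on an object; "force" is the grip in N (left out, the last holds). Time passes only in rows, so rows that do not move let the fingers close. It gives the time, the measured TCP pose, the force, the opening and the grip force at its end, in the units of the state.
- ctrl.get_state(): the state, without advancing time (a new reading comes with each control period).
- imaging.get_image(name): name is "side" or "top" or "wrist"; returns a dict with "img" (420x560x3 uint8, blue, green, red), "vertical_fov" (degrees; the focal length in pixels is half the picture's height over the tangent of half this angle, whatever the lens; pixels are square), "cx", "cy" (the principal point, pixels), "origin" and "orientation" of the camera in the world. Camera axes: x right, y down, z forward; pixel columns grow to the right and rows downward; lengths in m; the calibration is good to about 2 mm. The wrist camera is an equidistant fisheye: a pixel r from the principal point sees the ray r / f radians off the axis. A picture is of the moment at which its call begins. There is no depth.
- ticket.close_job(): hands the job in; it is judged then, once.
The state is a dict: "time": time; "joint_positions": joint angles; "qd": joint speeds; "joint_torque": joint torques, N m; "position": TCP position; "tool_rot": TCP orientation; "ft_force": force on the tool from outside, world axes, zero at the start; "torque": the same for the moment, N m; "grip_width": opening from 0.0 (shut) to 1.0 (fully open); "grip_force": force on a finger pad.
Only numpy, scipy, OpenCV 4.12 (cv2) and the standard library are available. Lean on these libraries where they do the work, as an engineer would, in place of code of your own. Each camera call takes 0.05 s, during which the arm holds its last target. There are 200 camera calls.

TASK

Move the four things (hole punch, binder clip, tape roll, jar) from the row of small blue trays on the pine plank into the four bays on top of the blue tray stack, in reverse order: what stands at the left end of the row goes into the bay at the right end, the next one into the next bay, and so on, one thing to a bay. Set each down the same way up as it was, flat on the floor and in the middle of its bay, and let go.

Things in the scene. Friction and masses are not known exactly. Their poses are not given: they have to be found in the camera images.
- punch_mid (a point): Small chrome two-hole punch, 90 mm long (its x) by 38 mm wide (its y) at the thin black rubber foot, 42 mm high with its sloping lever; parallel chrome sides 36 mm apart are the place to grip, across its y. About 160 g. The point lies in the middle, 20 mm above its underside. z points up through the top.
- clip_mid (a point): Black binder clip standing on its flat spine, jaws up, wire handles folded down against its sides: 51 mm long (its x), 26 mm wide at the foot (its y) and tapering upwards, 34 mm high. Grip it by its two ends, 51 mm apart along its x. About 35 g. The point lies in the middle, 16 mm above its underside. z points up through the top.
- tape_mid (a point): Roll of cream masking tape lying flat: outside diameter 54 mm, hole 34 mm, 30 mm high. About 60 g. The point lies on its axis, 15 mm above its underside. z points up through the top.
- jar_mid (a point): Small round clear jar with a steel cap, upright: 44 mm in diameter, 50 mm high. About 90 g. The point lies on its axis, 25 mm above its underside. z points up through the top.
- src_punch: Small blue tray that holds the hole punch at the start. Open, 120 (its x) by 92 mm (y), walls 3 mm thick, 9 mm high overall, inner floor 3 mm above its origin. Fixed on the plank, so it also records where that thing stood. Origin: centre of its underside, 18 mm above the table. Axes parallel to the plank's.
- src_clip: Small blue tray that holds the binder clip at the start. Open, 120 (its x) by 92 mm (y), walls 3 mm thick, 9 mm high overall, inner floor 3 mm above its origin. Fixed on the plank, so it also records where that thing stood. Origin: centre of its underside, 18 mm above the table. Axes parallel to the plank's.
- src_tape: Small blue tray that holds the masking tape at the start. Open, 120 (its x) by 92 mm (y), walls 3 mm thick, 9 mm high overall, inner floor 3 mm above its origin. Fixed on the plank, so it also records where that thing stood. Origin: centre of its underside, 18 mm above the table. Axes parallel to the plank's.
- src_jar: Small blue tray that holds the jar at the start. Open, 120 (its x) by 92 mm (y), walls 3 mm thick, 9 mm high overall, inner floor 3 mm above its origin. Fixed on the plank, so it also records where that thing stood. Origin: centre of its underside, 18 mm above the table. Axes parallel to the plank's.
- plank: Fixed pine plank, 130 (x) by 540 (y) by 18 mm, nearer to the robot than the rack or beyond it. Carries the four small trays in a row along its y, at y = -142.5, -47.5, 47.5, 142.5 mm; which is where varies. Eraser and staple box at its ends. Origin: centre of its underside, on the table. x points away from the robot, y to the robot's left (a few degrees off at most).
- rack: Fixed three-tier stack of blue trays, 120 (x) by 383 (y) by 65 mm high. Its top has four empty bays in a row, centred at x = 0, y = -142.5, -47.5, 47.5, 142.5 mm, each 92 (y) by 114 mm inside, floor 59 mm above the table, rims 6 mm above the floor. Origin: centre of its underside, on the table. x points away from the robot, y to the robot's left (a few degrees off at most).
There are look-alikes about, which are no part of the job. Of the things shaped like the part that bears clip_mid, the black one is meant. Of the things that look like the part that bears jar_mid, the larger one is meant.

How it is judged:
At the end, for the whole second after the job is handed in: Each thing rests upright (within 0.15 rad) on the floor of the bay that mirrors its starting tray (plank y to rack -y), its centre within 15 mm of the bay's centre along the rack's x and y and 5 mm of its resting height, released and still (0.02 m/s, 0.2 rad/s) (((y of src_punch in the frame of plank between -0.1825 and -0.1025 m and y of punch_mid in the frame of rack between 0.1275 and 0.1575 m) or (y of src_punch in the frame of plank between -0.0875 and -0.0075 m and y of punch_mid in the frame of rack between 0.0325 and 0.0625 m) or (y of src_punch in the frame of plank between 0.0075 and 0.0875 m and y of punch_mid in the frame of rack between -0.0625 and -0.0325 m) or (y of src_punch in the frame of plank between 0.1025 and 0.1825 m and y of punch_mid in the frame of rack between -0.1575 and -0.1275 m)) and x of punch_mid in the frame of rack between -0.015 and 0.015 m and z of punch_mid in the frame of rack between 0.074 and 0.084 m and angle between each of punch_mid, clip_mid, tape_mid, jar_mid's own z axis and vertical below 0.15 rad and linear speed of each of punch, clip, tape, jar below 0.02 m/s and angular speed of each of punch, clip, tape, jar below 0.2 rad/s and ((y of src_clip in the frame of plank between -0.1825 and -0.1025 m and y of clip_mid in the frame of rack between 0.1275 and 0.1575 m) or (y of src_clip in the frame of plank between -0.0875 and -0.0075 m and y of clip_mid in the frame of rack between 0.0325 and 0.0625 m) or (y of src_clip in the frame of plank between 0.0075 and 0.0875 m and y of clip_mid in the frame of rack between -0.0625 and -0.0325 m) or (y of src_clip in the frame of plank between 0.1025 and 0.1825 m and y of clip_mid in the frame of rack between -0.1575 and -0.1275 m)) and x of clip_mid in the frame of rack between -0.015 and 0.015 m and z of clip_mid in the frame of rack between 0.07 and 0.08 m and ((y of src_tape in the frame of plank between -0.1825 and -0.1025 m and y of tape_mid in the frame of rack between 0.1275 and 0.1575 m) or (y of src_tape in the frame of plank between -0.0875 and -0.0075 m and y of tape_mid in the frame of rack between 0.0325 and 0.0625 m) or (y of src_tape in the frame of plank between 0.0075 and 0.0875 m and y of tape_mid in the frame of rack between -0.0625 and -0.0325 m) or (y of src_tape in the frame of plank between 0.1025 and 0.1825 m and y of tape_mid in the frame of rack between -0.1575 and -0.1275 m)) and x of tape_mid in the frame of rack between -0.015 and 0.015 m and z of tape_mid in the frame of rack between 0.069 and 0.079 m and ((y of src_jar in the frame of plank between -0.1825 and -0.1025 m and y of jar_mid in the frame of rack between 0.1275 and 0.1575 m) or (y of src_jar in the frame of plank between -0.0875 and -0.0075 m and y of jar_mid in the frame of rack between 0.0325 and 0.0625 m) or (y of src_jar in the frame of plank between 0.0075 and 0.0875 m and y of jar_mid in the frame of rack between -0.0625 and -0.0325 m) or (y of src_jar in the frame of plank between 0.1025 and 0.1825 m and y of jar_mid in the frame of rack between -0.1575 and -0.1275 m)) and x of jar_mid in the frame of rack between -0.015 and 0.015 m and z of jar_mid in the frame of rack between 0.079 and 0.089 m); the robot touches nothing.
It also fails if it takes over 102 s, if anything falls off the work surface, if the arm or the gripper's body presses on something with over 40 N, if the wrist force passes 120 N, or if a joint passes its speed limit or range.

## Working session

There is one attempt and no reset: what is moved stays moved. The work goes in short steps, Python scripts to look and compute and a tool call to move; the robot and the scene stay as the last step left them, time stands still between calls to the robot, and variables do not carry over. Pictures are saved under pics/ and viewed, at most 14 in all, crops included, and the job is handed in when it is done.

Besides the shell and the picture viewer there is one more tool, called after "Request:" by a JSON object that holds its "api" and its "payload". jog_arm: Moves the arm, as the interface text tells. Its arguments: {"type":"object","properties":{"rows":{"type":"string"},"force":{"type":"number"}},"required":["rows"]}

```bash
mkdir -p pics; cat > h.py <<'E'
import numpy as np, cv2
from scipy.spatial.transform import Rotation as R
from bench import ctrl, imaging, ticket
def rot(o):
    o=np.array(o,float)
    if o.shape==(3,3): return o
    return (R.from_rotvec(o) if o.size==3 else R.from_quat(o)).as_matrix()
def f(c): return c["img"].shape[0]/2/np.tan(np.radians(c["vertical_fov"])/2)
def ray(c,u,v,fish=False):
    x,y=u-c["cx"],v-c["cy"]
    if fish:
        r=np.hypot(x,y)+1e-9; t=r/f(c); d=np.array([x/r*np.sin(t),y/r*np.sin(t),np.cos(t)])
    else: d=np.array([x/f(c),y/f(c),1])
    return np.array(c["origin"]),rot(c["orientation"])@d
def onz(c,u,v,z,fish=False):
    o,d=ray(c,u,v,fish); return o+d*(z-o[2])/d[2]
E
python3 - <<'E'
from h import *
import pickle
s=ctrl.get_state(); print({k:np.round(v,3) for k,v in s.items()})
d={}
for n in("side","top","wrist"):
    c=imaging.get_image(n); d[n]=c; cv2.imwrite(f"pics/{n}0.png",c["img"])
    print(n,c["vertical_fov"],c["cx"],c["cy"],c["origin"],c["orientation"])
pickle.dump(d,open("d0.pkl","wb"))
E
```

```text
{'time': np.float64(0.0), 'joint_positions': array([-1.245,  0.322, -0.07 ,  1.452,  0.023,  1.371, -0.057]), 'qd': array([-0.   , -0.001,  0.   ,  0.001, -0.001,  0.   ,  0.001]), 'joint_torque': array([-0.0000e+00, -4.9128e+01, -4.0400e-01, -3.1254e+01, -6.4000e-02,
        4.4000e-02,  0.0000e+00]), 'position': array([0.199, 0.618, 0.221]), 'tool_rot': array([-4.880e-01, -3.103e+00,  3.000e-03]), 'ft_force': array([ 0.168, -0.199, -0.197]), 'torque': array([-0.038,  0.008,  0.029]), 'grip_force': np.float64(0.0), 'grip_width': np.float64(1.0)}
side 55.775145683946 279.6077775378304 210.87921752934477 [0.26116706 0.50651793 0.54064201] [-0.57685914  2.63305729 -1.23751998]
top 57.33244805025005 281.6240387030561 210.24675293378806 [ 0.43840785 -0.02697243  0.7821386 ] [-2.20534056  2.14149102 -0.08572252]
wrist 65.70646984690485 279.6827110565217 202.96411217839002 [0.1311118  0.63986877 0.3839302 ] [2.35758918 1.71817415 0.22958781]
```

View pics/top0.png

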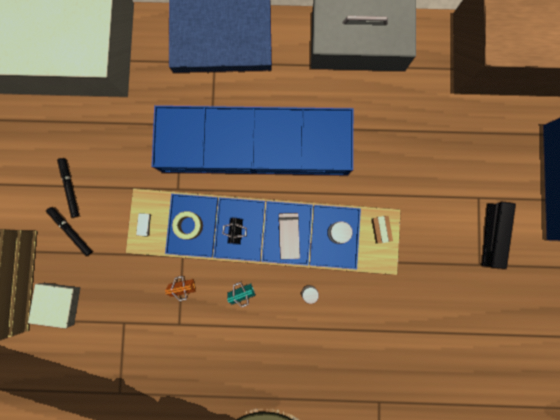

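View pics/side0.png

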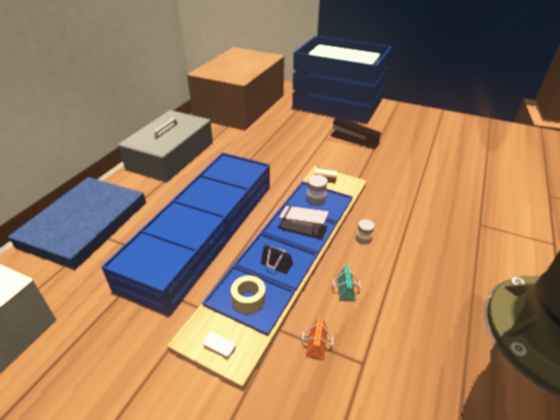

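The top view shows the row from left to right: tape (187,225), black clip (235,231), punch (289,236) and jar (342,232). The rack is beyond it, at about (253,140). Look-alikes on the table are an orange clip (180,289), a teal clip (240,294) and a smaller jar (310,295). The black clip and the larger jar, both in the trays, fit the description. I'll confirm with an enlarged crop and measure.

```bash
python3 - <<'E'
from h import *
import pickle
d=pickle.load(open("d0.pkl","rb")); c=d["top"]; im=c["img"]
crop=im[185:310,120:410]
cv2.imwrite("pics/crop0.png",cv2.resize(crop,(800,345),interpolation=cv2.INTER_CUBIC))
hsv=cv2.cvtColor(im,cv2.COLOR_BGR2HSV)
m=cv2.inRange(hsv,(105,150,60),(125,255,255))
for lo,hi,z,nm in((100,180,.065,"rack"),(185,280,.027,"trays")):
    mm=np.zeros_like(m); mm[lo:hi,120:400]=m[lo:hi,120:400]
    mm=cv2.morphologyEx(mm,cv2.MORPH_CLOSE,np.ones((5,5)))
    cs=cv2.findContours(mm,0,2)[0]; big=[q for q in cs if cv2.contourArea(q)>300]
    p=np.vstack(big)[:,0,:]
    w=np.array([onz(c,u,v,z)[:2] for u,v in p],np.float32)
    r=cv2.minAreaRect(w*1000); print(nm,len(big),r, cv2.minAreaRect(p))
mm=cv2.inRange(hsv,(10,60,130),(30,255,255))
# plank corners from brighter pine
g=np.zeros_like(mm); g[180:280,120:405]=cv2.inRange(hsv,(15,80,170),(32,255,255))[180:280,120:405]
for q in cv2.findContours(g,0,2)[0]:
    if cv2.contourArea(q)>100: print("pine",cv2.boundingRect(q),cv2.contourArea(q))
# objects: non-blue within trays
mm=np.zeros_like(m); mm[200:266,172:356]=255-m[200:266,172:356]
mm=cv2.morphologyEx(mm,cv2.MORPH_OPEN,np.ones((4,4)))
for q in cv2.findContours(mm,0,2)[0]:
    if cv2.contourArea(q)>60: print(cv2.boundingRect(q),cv2.minAreaRect(q),cv2.contourArea(q))
E
```

```text
rack 1 ((633.5635986328125, 38.974700927734375), (126.38337707519531, 378.869873046875), 0.6491653323173523) ((252.46022033691406, 140.0462646484375), (198.74136352539062, 65.16390991210938), 0.8951737284660339)
trays 1 ((462.6740417480469, 15.45001220703125), (371.72247314453125, 114.43970489501953), 87.22740173339844) ((262.8047790527344, 230.68228149414062), (189.8026580810547, 58.343204498291016), 4.522454261779785)
pine (347, 206, 53, 69) 2451.0
pine (126, 189, 51, 67) 2346.0
(173, 255, 120, 12) ((232.5, 260.5), (11.0, 119.0), 90.0) 855.5
(308, 246, 5, 21) ((310.0, 256.0), (20.0, 4.0), 90.0) 62.0
(261, 222, 6, 35) ((263.4172668457031, 238.9931182861328), (3.9861831665039062, 34.29778289794922), 4.763641834259033) 102.0
(328, 221, 26, 25) ((340.5, 233.0), (24.0, 25.0), 90.0) 478.5
(227, 218, 22, 27) ((238.07693481445312, 231.61538696289062), (20.788311004638672, 25.8873291015625), 11.309932708740234) 342.5
(279, 213, 23, 48) ((290.17279052734375, 236.5112762451172), (47.626869201660156, 21.538925170898438), 88.02507019042969) 965.0
(173, 211, 31, 30) ((188.0, 225.5), (29.0, 30.0), 90.0) 718.5
(283, 201, 74, 44) ((319.5, 222.5), (43.0, 73.0), 90.0) 514.5
```

View pics/crop0.png

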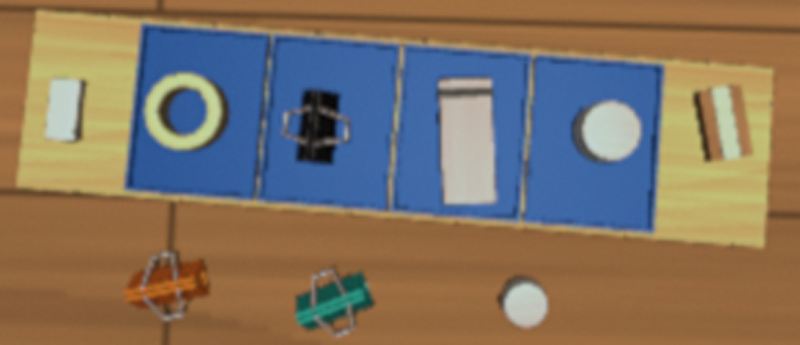

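The crop confirms it: only one clip is black (crop 318,125), and the tray jar (crop 610,130) is larger than the loose one (525,303). Next I'll refine the positions.

```bash
cat > meas.py <<'E'
from h import *
import pickle
d=pickle.load(open("d0.pkl","rb")); c=d["top"]; im=c["img"]
hsv=cv2.cvtColor(im,cv2.COLOR_BGR2HSV)
notblue=255-cv2.inRange(hsv,(100,120,40),(130,255,255))
def obj(name,mask,box,z):
    x0,y0,x1,y1=box; m=np.zeros_like(mask); m[y0:y1,x0:x1]=mask[y0:y1,x0:x1]
    q=np.vstack([k for k in cv2.findContours(m,0,2)[0] if cv2.contourArea(k)>25])
    w=np.array([onz(c,u,v,z)[:2] for u,v in q[:,0]],np.float32)*1000
    r=cv2.minAreaRect(w); print(name,"rect",np.round(r[0],1),np.round(r[1],1),round(r[2],1),"circ",np.round(cv2.minEnclosingCircle(w)[0],1),round(cv2.minEnclosingCircle(w)[1],1))
pale=cv2.inRange(hsv,(0,0,110),(40,110,255))
cream=cv2.inRange(hsv,(18,40,120),(40,255,255))
dark=cv2.inRange(hsv,(0,0,0),(180,255,50))
obj("tape",cream,(172,208,205,245),.051)
obj("jar",pale,(322,215,356,250),.071)
obj("punch",pale,(272,208,305,262),.055)
obj("punch_all",notblue,(274,208,306,262),.045)
obj("clip",dark,(224,212,246,250),.05)
# corners: rack top-left/right far, trays
for nm,p,z in(("rackNL",(155,107),.065),("rackNR",(352.5,108),.065)): print(nm,np.round(onz(c,*p,z),4))
E
python3 meas.py
python3 - <<'E'
from h import *
import pickle
im=pickle.load(open("d0.pkl","rb"))["top"]["img"]
a=cv2.resize(im[100:180,150:360],(800,305),interpolation=cv2.INTER_CUBIC)
b=cv2.resize(im[200:270,222:362],(560,280),interpolation=cv2.INTER_CUBIC)
o=np.zeros((590,800,3),np.uint8); o[:305]=a; o[308:588,:560]=b; cv2.imwrite("pics/crop1.png",o)
E
```

```text
tape rect [468.1 161. ] [49.9 49.7] 2.8 circ [468.6 161. ] 26.6
jar rect [ 472.  -141.1] [31.2 10. ] 38.0 circ [ 469.4 -137.9] 15.6
punch rect [453.6 -35.3] [83.  34.4] 3.9 circ [453.7 -35.1] 43.9
punch_all rect [453.4 -35.8] [89.2 39.5] 4.0 circ [453.7 -35.1] 47.2
clip rect [460.5  67.4] [22.6 46.4] 86.7 circ [460.4  66.6] 24.8
rackNL [0.6925 0.2286 0.065 ]
rackNR [ 0.7009 -0.1506  0.065 ]
```

View pics/crop1.png

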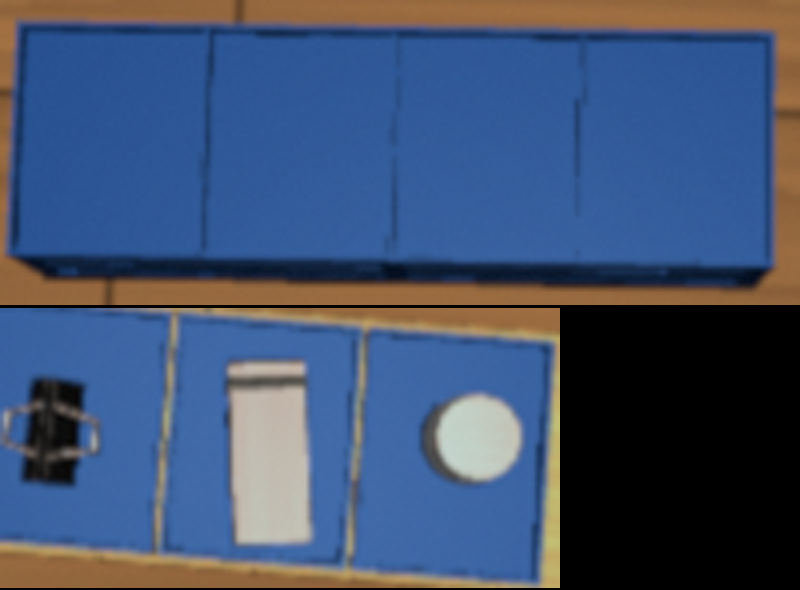

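The enlarged crop gives rack rim corners (18,23), (775,33), (10,255) and (770,267), and the jar cap's centre at about (341.1,232.1) in the full picture.

```bash
python3 - <<'E'
from h import *
import pickle
d=pickle.load(open("d0.pkl","rb")); c=d["top"]
P=np.array([onz(c,150+u/3.81-.4,100+v/3.81-.4,.065) for u,v in((18,23),(775,33),(10,255),(770,267))]);print(P.round(4))
ctr=P.mean(0); yw=(P[0]-P[1])+(P[2]-P[3]); a=np.arctan2(-yw[0],yw[1]); print("ctr",ctr,"yaw deg",np.degrees(a),np.linalg.norm(P[0]-P[1]),np.linalg.norm(P[0]-P[2]))
for n,y in(("tape",-.1425),("clip",-.0475),("punch",.0475),("jar",.1425)): print(n,(ctr[:2]+y*np.array([-np.sin(a),np.cos(a)])).round(4))
print("jar",onz(c,341.1,232.1,.071).round(4), "diam px->mm", 22/ (f(c)/.711)*1000)
E
```

```text
[[ 0.6952  0.2301  0.065 ]
 [ 0.7004 -0.1515  0.065 ]
 [ 0.5765  0.2272  0.065 ]
 [ 0.5812 -0.1507  0.065 ]]
ctr [0.63830676 0.03875939 0.065     ] yaw deg 0.7511837010093508 0.3816848340385074 0.11873580889402562
tape [ 0.6402 -0.1037]
clip [ 0.6389 -0.0087]
punch [0.6377 0.0863]
jar [0.6364 0.1812]
jar [ 0.4626 -0.1317  0.071 ] diam px->mm 40.72268496804052
```

Request:
{"api": "jog_arm", "payload": {"rows": "0 0 0 0 0 -0.156 -0.6; 0 0 0 0 0 -0.156 -0.6; 0 0 0 0 0 0 -0.6", "force": 20}}

```text
time: 0.52
position: [0.1994, 0.6185, 0.2221]
tool_rot: [-0.002, -3.141, 0.001]
ft_force: [0.7, 0.8, -1.5]
grip_width: 0.821
grip_force: 0.0
```

Request:
{"api": "jog_arm", "payload": {"rows": "-2.7 -4.6 0 0 0 0 -0.6; -2.7 -4.6 0 0 0 0 -0.6; -2.7 -4.6 0 0 0 0 -0.6; -2.7 -4.6 0 0 0 0 -0.6; -2.7 -4.6 0 0 0 0 -0.6"}}

```text
time: 1.15
position: [0.3352, 0.3871, 0.2227]
tool_rot: [0.005, 3.141, 0.001]
ft_force: [0.4, 0.3, 0.5]
grip_width: 0.802
grip_force: 0.0
```

Request:
{"api": "jog_arm", "payload": {"rows": "-2.7 -4.6 0 0 0 0 -0.6; -2.7 -4.6 0 0 0 0 -0.6; -2.7 -4.6 0 0 0 0 -0.6; -2.7 -4.6 0 0 0 0 -0.6; -2.6 -4.3 0 0 0 0 -0.6"}}

```text
time: 1.78
position: [0.4692, 0.16, 0.2228]
tool_rot: [0.006, 3.141, 0.001]
ft_force: [1.3, 0.4, 0.4]
grip_width: 0.799
grip_force: 0.0
```

Request:
{"api": "jog_arm", "payload": {"rows": "0 0 0 0 0 0 -0.6; 0 0 0 0 0 0 -0.6"}}

```text
time: 2.02
position: [0.4681, 0.1624, 0.2225]
tool_rot: [-0.002, -3.141, -0.001]
ft_force: [-0.1, 0.8, -0.1]
grip_width: 0.802
grip_force: 0.0
```

```bash
python3 - <<'E'
from h import *
import pickle
c=imaging.get_image("wrist"); cv2.imwrite("pics/w1.png",c["img"]); pickle.dump(c,open("w1.pkl","wb"))
s=ctrl.get_state(); print(s["position"],s["joint_positions"].round(2) if hasattr(s["joint_positions"],"round") else s["joint_positions"])
from scipy.optimize import minimize
def proj(c,p):
    q=rot(c["orientation"]).T@(np.array(p)-c["origin"]); t=np.arctan2(np.hypot(q[0],q[1]),q[2]); k=f(c)*t/np.hypot(q[0],q[1]); return c["cx"]+k*q[0],c["cy"]+k*q[1]
for n,p in dict(tape=(.468,.161,.051),clip=(.4605,.067,.05),punch=(.4535,-.0353,.05),jar=(.4626,-.1317,.071),rackc=(.6383,.0388,.065)).items(): print(n,np.round(proj(c,p),1))
E
```

```text
[0.46784368 0.16302333 0.22244585] [-0.69 -0.02  0.3   1.83  0.    1.32  1.18]
tape [278.4 185. ]
clip [190.9 178.6]
punch [108.  174.5]
jar [ 38.1 187.9]
rackc [180.3 323.3]
```

View pics/w1.png

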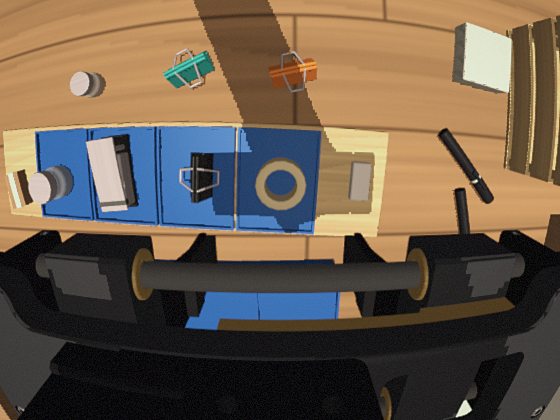

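The wrist view shows the tape at (280,183), against the predicted (278,185), so the two agree to about 2 mm. Descending on the tape.

Request:
{"api": "jog_arm", "payload": {"rows": "0 -0.1 5 0 0 0 -0.6; 0 0 5 0 0 0 -0.6; 0 0 5 0 0 0 -0.6; 0 0 3.9 0 0 0 -0.6; 0 0 0 0 0 0 -0.6"}}

```text
time: 2.7
position: [0.4658, 0.1614, 0.0313]
tool_rot: [0.003, -3.137, 0.003]
ft_force: [0.4, -0.4, 0.6]
grip_width: 0.801
grip_force: 0.0
```

Request:
{"api": "jog_arm", "payload": {"rows": "0 0 0 0 0 0 0.2; 0 0 0 0 0 0 0.2; 0 0 0 0 0 0 0.2; 0 0 0 0 0 0 0.2; 0 0 0 0 0 0 0.2", "force": 15}}

```text
time: 3.32
position: [0.4697, 0.1617, 0.0353]
tool_rot: [-0.001, 3.139, 0.003]
ft_force: [-0.6, 0.3, 7.3]
grip_width: 0.612
grip_force: 15.0
```

Request:
{"api": "jog_arm", "payload": {"rows": "0 0 -2 0 0 0 0.2; 0 0 -4 0 0 0 0.2; 0 0 -4.5 0 0 0 0.2; 0 0 -4.5 0 0 0 0.2; 0 0 0 0 0 0 0.2"}}

```text
time: 3.95
position: [0.471, 0.1615, 0.1878]
tool_rot: [0.0, 3.134, 0.006]
ft_force: [-0.3, -0.5, -1.7]
grip_width: 0.61
grip_force: 15.0
```

Request:
{"api": "jog_arm", "payload": {"rows": "-2 -3 0 0 0 0 0.2; -3 -4.7 0 0 0 0 0.2; -3 -4.7 0 0 0 0 0.2; -3 -4.7 0 0 0 0 0.2; -3 -4.7 0 0 0 0 0.2"}}

```text
time: 4.58
position: [0.6087, -0.0587, 0.1824]
tool_rot: [0.001, -3.14, -0.0]
ft_force: [0.3, -0.2, -0.5]
grip_width: 0.614
grip_force: 15.0
```

Request:
{"api": "jog_arm", "payload": {"rows": "-2 -3.5 0 0 0 0 0.2; -1.1 -1.3 0 0 0 0 0.2; 0 0 0 0 0 0 0.2; 0 0 0 0 0 0 0.2; 0 0 0 0 0 0 0.2"}}

```text
time: 5.2
position: [0.6394, -0.103, 0.1837]
tool_rot: [-0.005, 3.142, 0.002]
ft_force: [-0.5, 0.4, 0.0]
grip_width: 0.611
grip_force: 15.0
```

Request:
{"api": "jog_arm", "payload": {"rows": "0 0 4 0 0 0 0.2; 0 0 4 0 0 0 0.2; 0 0 2 0 0 0 0.2; 0 0 0.7 0 0 0 0.2; 0 0 0 0 0 0 0.2"}}

```text
time: 5.82
position: [0.6402, -0.1051, 0.0774]
tool_rot: [-0.001, 3.14, -0.0]
ft_force: [0.4, 0.0, -1.4]
grip_width: 0.61
grip_force: 15.0
```

```bash
python3 - <<'E'
from h import *
P=[];F=[]
for i in range(4):
    imaging.get_image("wrist"); s=ctrl.get_state(); P.append(s["position"]);F.append(s["ft_force"])
print(np.mean(P,0).round(4),np.std(P,0).round(4),np.mean(F,0).round(1))
E
```

```text
[ 0.6407 -0.1054  0.0781] [0.0001 0.0001 0.0001] [ 0.2  0.4 -0.4]
```

Request:
{"api": "jog_arm", "payload": {"rows": "0 0.1 0.2 0 0 0 0.2; 0 0 0.1 0 0 0 0.2; 0 0 0 0 0 0 0.2"}}

```text
time: 6.4
position: [0.6396, -0.1041, 0.0736]
tool_rot: [-0.001, 3.141, 0.0]
ft_force: [-0.5, -0.1, -0.6]
grip_width: 0.61
grip_force: 15.0
```

Request:
{"api": "jog_arm", "payload": {"rows": "0 0 0.1 0 0 0 0.2; 0 0 0 0 0 0 0.2"}}

```text
time: 6.65
position: [0.6396, -0.1042, 0.0734]
tool_rot: [-0.0, 3.141, 0.001]
ft_force: [-2.9, -0.0, 4.8]
grip_width: 0.607
grip_force: 15.0
```

Request:
{"api": "jog_arm", "payload": {"rows": "0 0 0 0 0 0 -0.5; 0 0 0 0 0 0 -0.5; 0 0 0 0 0 0 -0.5; 0 0 -2 0 0 0 -0.5; 0 0 -4 0 0 0 -0.5"}}

```text
time: 7.28
position: [0.6386, -0.104, 0.1326]
tool_rot: [0.0, -3.139, -0.0]
ft_force: [0.4, -0.4, 0.0]
grip_width: 0.749
grip_force: 0.0
```

Request:
{"api": "jog_arm", "payload": {"rows": "0 0 -5 0 0 0 -0.6; 3.5 3 -4 0 0 0 -0.6; 4 4 0 0 0 0 -0.6; 4 4 0 0 0 0 -0.6; 3.5 3.5 0 0 0 0 -0.6"}}

```text
time: 7.9
position: [0.4885, 0.042, 0.2242]
tool_rot: [-0.001, 3.139, 0.002]
ft_force: [0.2, 0.9, 0.1]
grip_width: 0.798
grip_force: 0.0
```

Request:
{"api": "jog_arm", "payload": {"rows": "2 2.8 0 0 0 0.18 -0.6; 0 0 0 0 0 0 -0.6; 0 0 0 0 0 0 -0.6"}}

```text
time: 8.28
position: [0.4703, 0.0679, 0.2237]
tool_rot: [0.281, 3.127, 0.001]
ft_force: [-0.1, 0.0, -0.8]
grip_width: 0.797
grip_force: 0.0
```

```bash
cat >> h.py <<'E'
def proj(c,p):
    q=rot(c["orientation"]).T@(np.array(p)-c["origin"]); t=np.arctan2(np.hypot(q[0],q[1]),q[2]); k=f(c)*t/np.hypot(q[0],q[1]); return c["cx"]+k*q[0],c["cy"]+k*q[1]
E
python3 - <<'E'
from h import *
import pickle
c=imaging.get_image("wrist"); s=ctrl.get_state(); print(s["position"],s["tool_rot"])
pickle.dump(c,open("w2.pkl","wb"))
t=imaging.get_image("top"); pickle.dump(t,open("t2.pkl","wb"))
o=np.zeros((600,800,3),np.uint8); o[:420,:560]=c["img"]; o[430:590,:400]=cv2.resize(t["img"][100:180,150:350],(400,160)); cv2.imwrite("pics/w2.png",o)
print(proj(c,(.4605,.069,.05)),proj(c,(.4605,.069,.021)))
E
```

```text
[0.47040223 0.06752721 0.22340641] [2.83046951e-01 3.12726475e+00 2.64026419e-04]
(np.float64(279.1016351131754), np.float64(175.12780776434226)) (np.float64(279.10331118298245), np.float64(170.49737971923733))
```

View pics/w2.png

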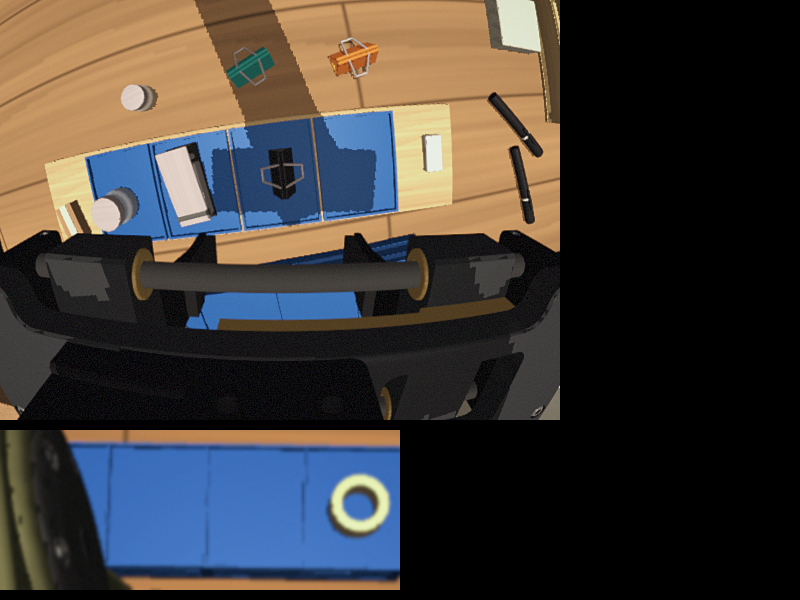

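The tape is near the middle of the right bay. In the wrist view the clip is at (282,173), against the predicted (279,173), so clip y ≈ 0.070. Checking joint 7 before the turn.

```bash
python3 - <<'E'
from h import *
print(np.round(ctrl.get_state()["joint_positions"],3))
import pickle
t=pickle.load(open("t2.pkl","rb")); hsv=cv2.cvtColor(t["img"],cv2.COLOR_BGR2HSV)
m=np.zeros((420,560),np.uint8); m[115:160,305:350]=cv2.inRange(hsv,(18,40,120),(40,255,255))[115:160,305:350]
q=np.vstack(cv2.findContours(m,0,2)[0]); print(np.mean([onz(t,u,v,.089) for u,v in [cv2.minEnclosingCircle(q)[0]]],0))
E
```

```text
[-0.613 -0.071  0.398  1.88   0.029  1.326  1.167]
[ 0.63659592 -0.10470885  0.089     ]
```

Request:
{"api": "jog_arm", "payload": {"rows": "0 0 0 0 0 0.181 -0.6; 0 0 0 0 0 0 -0.6"}}

```text
time: 8.62
position: [0.47, 0.0677, 0.2225]
tool_rot: [-0.563, -3.091, 0.001]
ft_force: [0.2, 0.2, -0.6]
grip_width: 0.805
grip_force: 0.0
```

```bash
python3 -c "
from h import *
s=ctrl.get_state();print(np.round(s['joint_positions'],3),s['tool_rot'])"
```

```text
[-0.606 -0.069  0.391  1.88   0.028  1.326  0.988] [-5.63228642e-01 -3.09064370e+00  7.51034279e-04]
```

Request:
{"api": "jog_arm", "payload": {"rows": "0 0 0 0 0 0.181 -0.6; 0 0 0 0 0 0.181 -0.6; 0 0 0 0 0 0.181 -0.6; 0 0 0 0 0 0.181 -0.6; 0 0 0 0 0 0.181 -0.6"}}

```text
time: 9.25
position: [0.4699, 0.068, 0.2225]
tool_rot: [1.862, 2.53, -0.001]
ft_force: [-0.5, 0.9, 0.2]
grip_width: 0.799
grip_force: 0.0
```

Request:
{"api": "jog_arm", "payload": {"rows": "0 0 0 0 0 0.181 -0.6; 0 0 0 0 0 0.181 -0.6; 0.2 -0.95 0 0 0 0 -0.6; 0 0 0 0 0 0 -0.6; 0 0 0 0 0 0 -0.6"}}

```text
time: 9.88
position: [0.4602, 0.0713, 0.2227]
tool_rot: [2.281, 2.16, 0.001]
ft_force: [0.1, -0.1, 0.8]
grip_width: 0.799
grip_force: 0.0
```

```bash
python3 - <<'E'
from h import *
c=imaging.get_image("wrist"); s=ctrl.get_state(); print(s["position"],s["tool_rot"],np.round(s["joint_positions"],2)); cv2.imwrite("pics/w3.png",c["img"])
for p in((.4605,.07,.055),(.4605,.07,.021),(.486,.0685,.04),(.435,.0715,.04)): print(np.round(proj(c,p),1))
E
```

```text
[0.46024302 0.07120842 0.22265369] [2.28171511e+00 2.15927061e+00 5.11122919e-04] [-0.57 -0.09  0.34  1.9   0.03  1.33 -0.29]
[279.7 187.1]
[279.6 180.8]
[303.2 184.3]
[256.1 184.1]
```

View pics/w3.png

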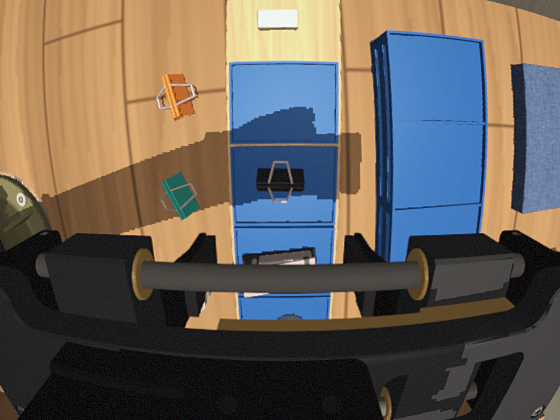

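The clip spans u 257–303, centred at (280,180), which matches the prediction and the 51 mm length. Descending.

Request:
{"api": "jog_arm", "payload": {"rows": "0 0 5 0 0 0 -0.6; 0 0 5 0 0 0 -0.6; 0 0 5 0 0 0 -0.6; 0 0 4.5 0 0 0 -0.6; 0 0 0 0 0 0 -0.6"}}

```text
time: 10.55
position: [0.4583, 0.0705, 0.0255]
tool_rot: [-2.282, -2.157, 0.008]
ft_force: [0.2, -0.8, -0.4]
grip_width: 0.797
grip_force: 0.0
```

Request:
{"api": "jog_arm", "payload": {"rows": "0 0 0 0 0 0 0.2; 0 0 0 0 0 0 0.2; 0 0 0 0 0 0 0.2; 0 0 0 0 0 0 0.2; 0 0 0 0 0 0 0.2", "force": 15}}

```text
time: 11.18
position: [0.4612, 0.0717, 0.0291]
tool_rot: [2.283, 2.157, 0.004]
ft_force: [-1.5, -0.9, 7.1]
grip_width: 0.587
grip_force: 15.0
```

Request:
{"api": "jog_arm", "payload": {"rows": "0 0 -1 0 0 0 0.2; 0 0 -4 0 0 0 0.2; 0 0 -5 0 0 0 0.2; 0 0 -5 0 0 0 0.2; 0 0 0 0 0 0 0.2"}}

```text
time: 11.8
position: [0.463, 0.0718, 0.1823]
tool_rot: [2.281, 2.155, 0.013]
ft_force: [-0.1, -0.3, -1.4]
grip_width: 0.587
grip_force: 15.0
```

Request:
{"api": "jog_arm", "payload": {"rows": "-1.4 3.6 0 0 0 0 0.2; -1.4 3.6 0 0 0 0 0.2; -1.4 3.7 0 0 0 0 0.2; -1.4 3.7 0 0 0 0 0.2; -1.4 3.6 0 0 0 0 0.2"}}

```text
time: 12.42
position: [0.6382, -0.0095, 0.1763]
tool_rot: [-2.283, -2.157, 0.003]
ft_force: [0.1, 0.4, 0.2]
grip_width: 0.586
grip_force: 15.0
```

Request:
{"api": "jog_arm", "payload": {"rows": "0 0 0 0 0 0 0.2; 0 0 0 0 0 0 0.2; 0 0 0 0 0 0 0.2"}}

```text
time: 12.8
position: [0.6369, -0.008, 0.1775]
tool_rot: [-2.282, -2.158, -0.0]
ft_force: [-0.0, 0.8, -1.6]
grip_width: 0.584
grip_force: 15.0
```

Lowering 11.0 cm, then in small steps.

Request:
{"api": "jog_arm", "payload": {"rows": "0 0.1 4 0 0 0 0.2; 0 0 4 0 0 0 0.2; 0 0 2.2 0 0 0 0.2; 0 0 0.6 0 0 0 0.2; 0 0 0 0 0 0 0.2"}}

```text
time: 13.42
position: [0.6389, -0.0086, 0.0703]
tool_rot: [2.283, 2.158, 0.001]
ft_force: [-0.3, 0.1, -0.1]
grip_width: 0.585
grip_force: 15.0
```

Request:
{"api": "jog_arm", "payload": {"rows": "0 0 0.2 0 0 0 0.2; 0 0 0.1 0 0 0 0.2; 0 0 0 0 0 0 0.2"}}

```text
time: 13.8
position: [0.6393, -0.009, 0.0672]
tool_rot: [2.284, 2.157, 0.001]
ft_force: [-0.5, -0.7, 0.2]
grip_width: 0.586
grip_force: 15.0
```

Request:
{"api": "jog_arm", "payload": {"rows": "0 0 0.1 0 0 0 0.2; 0 0 0 0 0 0 0.2; 0 0 0 0 0 0 0.2"}}

```text
time: 14.18
position: [0.6393, -0.009, 0.0671]
tool_rot: [2.284, 2.157, 0.002]
ft_force: [-3.2, -0.7, 7.8]
grip_width: 0.584
grip_force: 15.0
```

Request:
{"api": "jog_arm", "payload": {"rows": "0 0 0 0 0 0 -0.5; 0 0 0 0 0 0 -0.5; 0 0 0 0 0 0 -0.5; 0 0 -2 0 0 0 -0.5; 0 0 -4 0 0 0 -0.5"}}

```text
time: 14.8
position: [0.6378, -0.009, 0.1256]
tool_rot: [-2.283, -2.156, 0.004]
ft_force: [1.1, 1.1, 0.1]
grip_width: 0.748
grip_force: 0.0
```

Request:
{"api": "jog_arm", "payload": {"rows": "0 0 -5 0 0 0 -0.5; 0 0 -4.5 0 0 0 -0.5; -1.2 -6 0 0 0 0 -0.5; -1.2 -6 0 0 0 0 -0.5; -1.3 -6 0 0 0 0 -0.5"}}

```text
time: 15.42
position: [0.4557, -0.0364, 0.2218]
tool_rot: [2.284, 2.156, 0.002]
ft_force: [-1.3, 0.7, 2.3]
grip_width: 0.744
grip_force: 0.0
```

Request:
{"api": "jog_arm", "payload": {"rows": "0 -0.4 0 0 0 -0.17 -0.5; 0 0 0 0 0 -0.17 -0.5; 0 0 0 0 0 -0.17 -0.5; 0 0 0 0 0 -0.17 -0.5; 0 0 0 0 0 -0.17 -0.5"}}

```text
time: 16.05
position: [0.4534, -0.0359, 0.222]
tool_rot: [1.184, 2.908, 0.002]
ft_force: [0.1, -0.0, 0.3]
grip_width: 0.749
grip_force: 0.0
```

Request:
{"api": "jog_arm", "payload": {"rows": "0 0 0 0 0 -0.17 -0.5; 0 0 0 0 0 -0.17 -0.5; 0 0 0 0 0 -0.17 -0.5; 0 0 0 0 0 -0.17 -0.5; 0 0 0 0 0 -0.17 -0.5"}}

```text
time: 16.68
position: [0.4534, -0.0359, 0.2219]
tool_rot: [-0.121, 3.137, 0.001]
ft_force: [-0.4, -0.5, -0.1]
grip_width: 0.755
grip_force: 0.0
```

Request:
{"api": "jog_arm", "payload": {"rows": "0 0 0 0 0 0 -0.5; 0 0 0 0 0 0 -0.5"}}

```text
time: 16.92
position: [0.4533, -0.0356, 0.2212]
tool_rot: [-0.109, 3.139, 0.001]
ft_force: [-0.3, 0.0, -1.0]
grip_width: 0.751
grip_force: 0.0
```

```bash
python3 - <<'E'
from h import *
c=imaging.get_image("wrist"); s=ctrl.get_state(); print(s["position"],s["tool_rot"],np.round(s["joint_positions"],2))
t=imaging.get_image("top")
o=np.zeros((600,800,3),np.uint8); o[:420,:560]=c["img"]; o[430:590,:400]=cv2.resize(t["img"][100:180,150:350],(400,160)); cv2.imwrite("pics/w4.png",o)
a=np.radians(3.9); ex=np.array([np.cos(a),np.sin(a),0]); ey=np.array([-np.sin(a),np.cos(a),0])
for z in(.024,.055):
  print(z,[np.round(proj(c,np.array([.4537,-.0355,z])+i*.045*ex+j*.0185*ey)).tolist() for i,j in((0,0),(1,1),(1,-1),(-1,-1),(-1,1))])
E
```

```text
[ 0.45319643 -0.03558258  0.22105051] [-1.09485366e-01  3.13889014e+00  6.88851650e-04] [-0.61 -0.14  0.58  1.93  0.08  1.33  1.59]
0.024 [[280.0, 181.0], [296.0, 219.0], [264.0, 218.0], [263.0, 141.0], [297.0, 141.0]]
0.055 [[280.0, 186.0], [297.0, 227.0], [263.0, 227.0], [262.0, 143.0], [298.0, 143.0]]
```

View pics/w4.png

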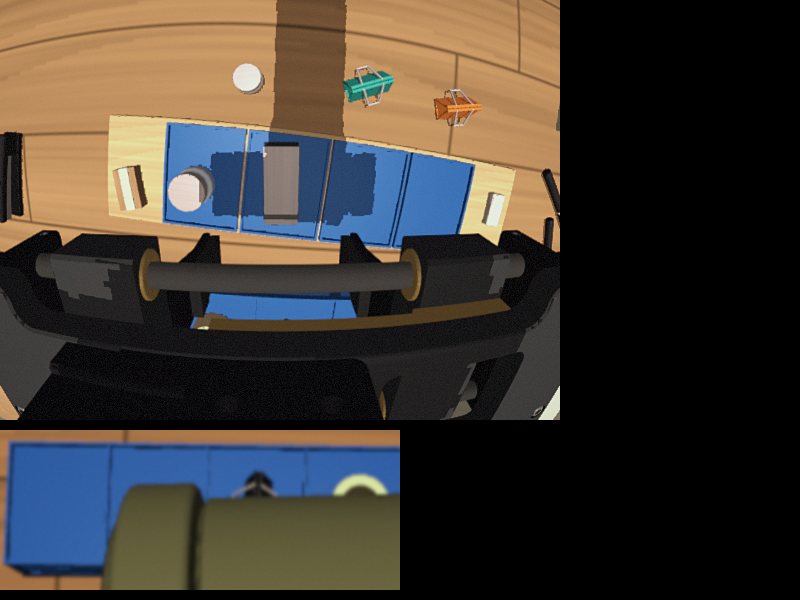

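The punch spans (264–299, 142–220), aligned with the prediction. The clip stands upright in its bay.

Request:
{"api": "jog_arm", "payload": {"rows": "0 0 5 0 0 0 -0.4; 0 0 5 0 0 0 -0.4; 0 0 5 0 0 0 -0.4; 0 0 4 0 0 0 -0.4; 0 0 0 0 0 0 -0.4"}}

```text
time: 17.65
position: [0.4522, -0.0357, 0.029]
tool_rot: [0.111, -3.137, 0.002]
ft_force: [0.0, -0.8, 0.6]
grip_width: 0.695
grip_force: 0.0
```

Request:
{"api": "jog_arm", "payload": {"rows": "0 0 0 0 0 0 0.5; 0 0 0 0 0 0 0.5; 0 0 0 0 0 0 0.5; 0 0 0 0 0 0 0.5; 0 0 0 0 0 0 0.5", "force": 25}}

```text
time: 18.27
position: [0.4534, -0.0353, 0.0311]
tool_rot: [-0.113, 3.139, 0.001]
ft_force: [-1.6, 1.1, 5.8]
grip_width: 0.412
grip_force: 25.0
```

Request:
{"api": "jog_arm", "payload": {"rows": "0 0 -1 0 0 0 0.5; 0 0 -4 0 0 0 0.5; 0 0 -5 0 0 0 0.5; 0 0 -5 0 0 0 0.5; 0 0 0 0 0 0 0.5"}}

```text
time: 18.9
position: [0.4558, -0.0357, 0.1847]
tool_rot: [-0.113, 3.131, 0.002]
ft_force: [-1.2, 0.3, -2.0]
grip_width: 0.413
grip_force: 25.0
```

Request:
{"api": "jog_arm", "payload": {"rows": "-3.8 2.1 0 0 0 0 0.5; -3.8 2.2 0 0 0 0 0.5; -3.9 2.2 0 0 0 0 0.5; -3.9 2.2 0 0 0 0 0.5; -3.85 2.1 0 0 0 0 0.5"}}

```text
time: 19.52
position: [0.6376, 0.0868, 0.1788]
tool_rot: [0.113, -3.137, 0.002]
ft_force: [-0.8, -0.7, -1.2]
grip_width: 0.411
grip_force: 25.0
```

Request:
{"api": "jog_arm", "payload": {"rows": "0 0 0 0 0 0 0.5; 0 0 0 0 0 0 0.5; 0 0 0 0 0 0 0.5"}}

```text
time: 19.9
position: [0.6364, 0.0847, 0.1805]
tool_rot: [0.111, -3.139, 0.0]
ft_force: [-0.8, 0.2, -0.9]
grip_width: 0.416
grip_force: 25.0
```

Request:
{"api": "jog_arm", "payload": {"rows": "-0.1 0.1 4 0 0 0 0.5; 0 0 4 0 0 0 0.5; 0 0 2.2 0 0 0 0.5; 0 0 0.5 0 0 0 0.5; 0 0 0 0 0 0 0.5"}}

```text
time: 20.52
position: [0.6384, 0.0869, 0.0745]
tool_rot: [-0.112, 3.139, 0.001]
ft_force: [0.5, 0.7, -0.9]
grip_width: 0.412
grip_force: 25.0
```

Request:
{"api": "jog_arm", "payload": {"rows": "0 0 0.2 0 0 0 0.5; 0 0 0.1 0 0 0 0.5; 0 0 0 0 0 0 0.5"}}

```text
time: 20.9
position: [0.6384, 0.0873, 0.071]
tool_rot: [-0.114, 3.139, 0.0]
ft_force: [0.2, -0.1, -1.5]
grip_width: 0.409
grip_force: 25.0
```

Request:
{"api": "jog_arm", "payload": {"rows": "0 0 0.1 0 0 0 0.5; 0 0 0 0 0 0 0.5"}}

```text
time: 21.15
position: [0.6382, 0.0872, 0.0695]
tool_rot: [0.113, -3.139, -0.0]
ft_force: [0.5, -0.4, -1.1]
grip_width: 0.412
grip_force: 25.0
```

Request:
{"api": "jog_arm", "payload": {"rows": "0 0 0.1 0 0 0 0.5; 0 0 0 0 0 0 0.5; 0 0 0 0 0 0 0.5"}}

```text
time: 21.52
position: [0.6383, 0.0872, 0.0692]
tool_rot: [-0.113, 3.139, 0.001]
ft_force: [-3.2, 0.4, 6.3]
grip_width: 0.416
grip_force: 25.0
```

Request:
{"api": "jog_arm", "payload": {"rows": "0 0 0 0 0 0 -0.3; 0 0 0 0 0 0 -0.3; 0 0 0 0 0 0 -0.3; 0 0 -2 0 0 0 -0.3; 0 0 -4 0 0 0 -0.3"}}

```text
time: 22.15
position: [0.6372, 0.0871, 0.1287]
tool_rot: [0.113, -3.137, 0.001]
ft_force: [0.5, 1.2, -0.0]
grip_width: 0.649
grip_force: 0.0
```

Request:
{"api": "jog_arm", "payload": {"rows": "0 0 -5 0 0 0 -0.5; 0 0 -4.5 0 0 0 -0.5; 3.8 -4.1 0 0 0 0 -0.5; 3.8 -4.1 0 0 0 0 -0.5; 3.8 -4.1 0 0 0 0 -0.5"}}

```text
time: 22.78
position: [0.5327, -0.0455, 0.2251]
tool_rot: [-0.113, 3.137, 0.0]
ft_force: [-1.0, -0.5, 1.7]
grip_width: 0.752
grip_force: 0.0
```

Request:
{"api": "jog_arm", "payload": {"rows": "3.8 -4.1 0 0 0 0 -0.5; 3.9 -4.2 0 0 0 0 -0.5; 0 0 0 0 0 0 -0.5; 0 0 0 0 0 0 -0.5; 0 0 0 0 0 0 -0.5"}}

```text
time: 23.4
position: [0.4634, -0.131, 0.224]
tool_rot: [-0.117, 3.139, -0.0]
ft_force: [0.8, -0.5, 0.0]
grip_width: 0.749
grip_force: 0.0
```

```bash
python3 - <<'E'
from h import *
c=imaging.get_image("wrist"); s=ctrl.get_state(); print(s["position"],s["tool_rot"],np.round(s["joint_positions"],2))
t=imaging.get_image("top")
o=np.zeros((600,800,3),np.uint8); o[:420,:560]=c["img"]; o[430:590,:400]=cv2.resize(t["img"][100:180,150:350],(400,160)); cv2.imwrite("pics/w5.png",o)
print(proj(c,(.4626,-.1317,.071)),proj(c,(.4626,-.1317,.021)))
E
```

```text
[ 0.46331804 -0.13101915  0.22375044] [-1.16598909e-01  3.13930299e+00 -7.68217408e-04] [-0.54 -0.08  0.73  1.87  0.06  1.33  1.82]
(np.float64(279.2871782057605), np.float64(188.09222251219393)) (np.float64(279.3178416338209), np.float64(178.4925192446781))
```

View pics/w5.png

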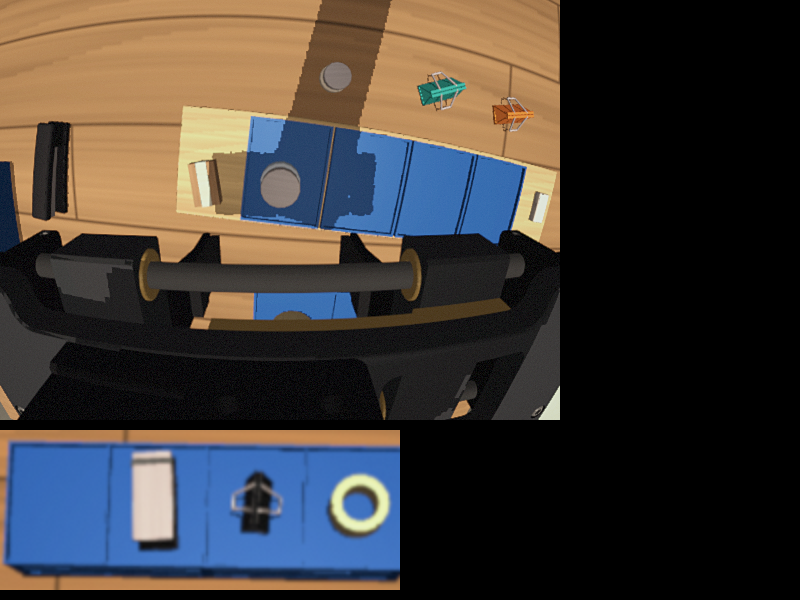

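All three look good in their bays. The jar cap is at (281,185), against the predicted (279,188), so I'll shift 2 mm towards the robot and descend.

Request:
{"api": "jog_arm", "payload": {"rows": "0.2 0 5 0 0 0 -0.5; 0 0 5 0 0 0 -0.5; 0 0 5 0 0 0 -0.5; 0 0 3.6 0 0 0 -0.5; 0 0 0 0 0 0 -0.5"}}

```text
time: 24.12
position: [0.4582, -0.1317, 0.0351]
tool_rot: [0.114, -3.133, 0.002]
ft_force: [-0.3, -0.4, -0.3]
grip_width: 0.751
grip_force: 0.0
```

Request:
{"api": "jog_arm", "payload": {"rows": "0 0 0 0 0 0 0.4; 0 0 0 0 0 0 0.4; 0 0 0 0 0 0 0.4; 0 0 0 0 0 0 0.4; 0 0 0 0 0 0 0.4", "force": 20}}

```text
time: 24.75
position: [0.4617, -0.132, 0.0387]
tool_rot: [-0.114, 3.137, 0.001]
ft_force: [-0.8, 1.0, 5.9]
grip_width: 0.477
grip_force: 20.3
```

Request:
{"api": "jog_arm", "payload": {"rows": "0 0 -1 0 0 0 0.4; 0 0 -4 0 0 0 0.4; 0 0 -5 0 0 0 0.4; 0 0 -6 0 0 0 0.4; 0 0 0 0 0 0 0.4"}}

```text
time: 25.38
position: [0.4635, -0.1332, 0.2024]
tool_rot: [-0.112, 3.13, 0.0]
ft_force: [-0.4, 0.2, -1.7]
grip_width: 0.477
grip_force: 19.7
```

Request:
{"api": "jog_arm", "payload": {"rows": "-2.5 3.7 0 0 0 0 0.4; -2.8 4.3 0 0 0 0 0.4; -2.9 4.4 0 0 0 0 0.4; -2.9 4.4 0 0 0 0 0.4; -2.9 4.4 0 0 0 0 0.4"}}

```text
time: 26.0
position: [0.5848, 0.0903, 0.1963]
tool_rot: [0.113, -3.138, 0.001]
ft_force: [0.6, -0.4, -0.2]
grip_width: 0.479
grip_force: 19.7
```

Request:
{"api": "jog_arm", "payload": {"rows": "-2.9 4.4 0 0 0 0 0.4; -2.8 4.4 0 0 0 0 0.4; 0 0 0 0 0 0 0.4; 0 0 0 0 0 0 0.4; 0 0 0 0 0 0 0.4"}}

```text
time: 26.62
position: [0.6351, 0.179, 0.1975]
tool_rot: [0.109, -3.139, 0.001]
ft_force: [0.1, 0.3, -0.7]
grip_width: 0.478
grip_force: 19.7
```

Request:
{"api": "jog_arm", "payload": {"rows": "-0.1 0.1 4 0 0 0 0.4; 0 0 4 0 0 0 0.4; 0 0 2.8 0 0 0 0.4; 0 0 0.8 0 0 0 0.4; 0 0 0 0 0 0 0.4"}}

```text
time: 27.25
position: [0.6365, 0.1815, 0.0822]
tool_rot: [-0.112, 3.139, 0.0]
ft_force: [-0.6, -0.0, -1.6]
grip_width: 0.474
grip_force: 19.7
```

Request:
{"api": "jog_arm", "payload": {"rows": "0 0 0.2 0 0 0 0.4; 0 0 0.2 0 0 0 0.4; 0 0 0 0 0 0 0.4"}}

```text
time: 27.62
position: [0.6365, 0.1824, 0.078]
tool_rot: [-0.114, 3.139, 0.001]
ft_force: [0.1, 0.4, -1.0]
grip_width: 0.477
grip_force: 19.7
```

Request:
{"api": "jog_arm", "payload": {"rows": "0 0 0.1 0 0 0 0.4; 0 0 0 0 0 0 0.4"}}

```text
time: 27.88
position: [0.6365, 0.1824, 0.0769]
tool_rot: [-0.113, 3.139, 0.0]
ft_force: [-0.8, 0.5, 1.6]
grip_width: 0.478
grip_force: 19.8
```

Request:
{"api": "jog_arm", "payload": {"rows": "0 0 0.05 0 0 0 0.4; 0 0 0 0 0 0 0.4"}}

```text
time: 28.12
position: [0.6365, 0.1824, 0.0768]
tool_rot: [-0.113, 3.139, 0.001]
ft_force: [-2.3, -1.7, 5.8]
grip_width: 0.48
grip_force: 20.2
```

Request:
{"api": "jog_arm", "payload": {"rows": "0 0 0 0 0 0 -0.3; 0 0 0 0 0 0 -0.3; 0 0 0 0 0 0 -0.3; 0 0 -2 0 0 0 -0.3; 0 0 -4 0 0 0 -0.3"}}

```text
time: 28.75
position: [0.6353, 0.1821, 0.1361]
tool_rot: [0.113, -3.137, 0.002]
ft_force: [0.8, 0.8, 0.7]
grip_width: 0.649
grip_force: 0.0
```

Request:
{"api": "jog_arm", "payload": {"rows": "0 0 -5 0 0 0 -0.5; 0 0 -4.5 0 0 0 -0.5; 3 5 0 0 0 0 -0.5; 3 5 0 0 0 0 -0.5; 3 5 0 0 0 0 -0.5"}}

```text
time: 29.38
position: [0.5351, 0.3267, 0.233]
tool_rot: [-0.112, 3.138, 0.003]
ft_force: [0.1, -0.3, 0.3]
grip_width: 0.753
grip_force: 0.0
```

Request:
{"api": "jog_arm", "payload": {"rows": "3 5 0 0 0 0 -0.5; 3 5 0 0 0 0 -0.5; 0 0 0 0 0 0 -0.5; 0 0 0 0 0 0 -0.5"}}

```text
time: 29.88
position: [0.4693, 0.4204, 0.2323]
tool_rot: [-0.113, 3.138, 0.0]
ft_force: [0.1, -0.6, -0.2]
grip_width: 0.749
grip_force: 0.0
```

```bash
python3 - <<'E'
from h import *
t=imaging.get_image("top"); s=imaging.get_image("side")
o=np.zeros((600,800,3),np.uint8); o[:280]=cv2.resize(t["img"][100:170+10,150:380],(800,280)); o[285:585,:400]=cv2.resize(s["img"][120:320,80:347],(400,300)); cv2.imwrite("pics/end.png",o)
a=np.radians(.75);C=np.array([.6383,.0388])
hsv=cv2.cvtColor(t["img"],cv2.COLOR_BGR2HSV)
m=255-cv2.inRange(hsv,(100,120,40),(130,255,255)); m=cv2.morphologyEx(m,cv2.MORPH_OPEN,np.ones((3,3)))
for n,u0,u1,z in(("jar",158,200,.109),("punch",208,248,.09),("clip",256,298,.085),("tape",306,346,.089)):
    k=np.zeros_like(m);k[112:163,u0:u1]=m[112:163,u0:u1]
    q=max(cv2.findContours(k,0,2)[0],key=cv2.contourArea); r=cv2.minAreaRect(q); w=onz(t,*r[0],z)[:2]-C
    print(n,np.round(r[0],1),np.round(r[1],1),"rack x,y",np.round([w@[np.cos(a),np.sin(a)],w@[-np.sin(a),np.cos(a)]],4))
E
```

```text
jar [175. 132.] [31.1 22.6] rack x,y [-0.0047  0.1356]
punch [227. 135.] [46. 22.] rack x,y [-0.0034  0.0451]
clip [275.1 135.4] [20.4 28.4] rack x,y [-0.0014 -0.0434]
tape [329.  137.5] [31. 30.] rack x,y [-0.005  -0.1428]
```

View pics/end.png

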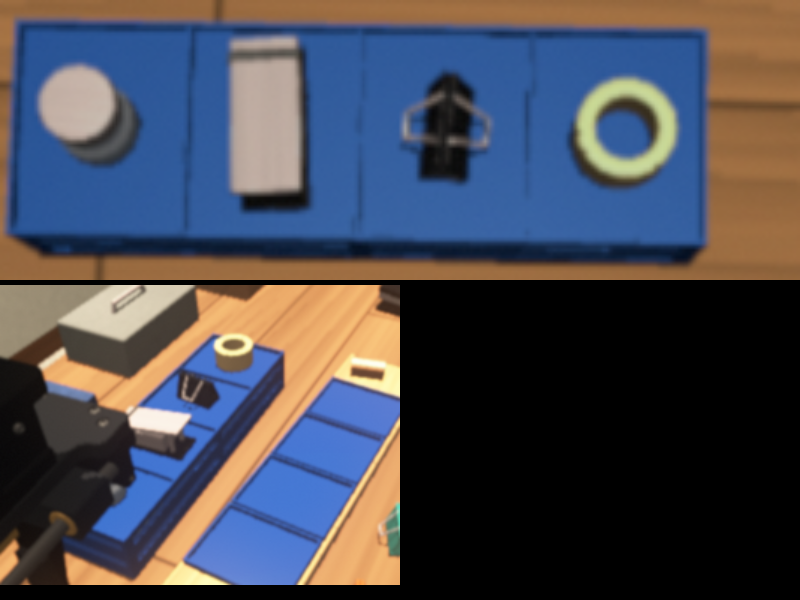

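The final picture shows all four things upright and near the middle of their bays: jar cap (78,104), punch (265,115), clip (446,128) and tape (626,130). The gripper is clear of everything. Handing in.

```bash
python3 -c "
from bench import ticket
print(ticket.close_job())"
```

```text
the job is handed in; nothing more can be done
None
```

All four things are in their mirrored bays, upright and released, each about 7 mm or less off centre in the last picture; the job was handed in at about 30 s of the 102 s allowed, and no verdict came back.

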